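Mark the repair seal with a sprung punch

ROBOT

A 6-joint arm with a two-finger parallel gripper is mounted at the origin on the work surface. World frame = base frame: x ahead of the robot, y to its left, z up, the work surface at z = 0. Lengths are in mm, angles in rad, forces in N, time in s.
With the tool pointing down it reaches from about 350 to 875 mm from the base axis. Payload 4.2 kg.
Tool frame: the origin (TCP) lies midway between the tips of the shut fingers; the grasp point (between the pads) lies 19 mm behind it (arm.hold_point_z is the distance from the TCP to the grasp point, in mm); z points along the fingers, y is the line along which they close (so a half turn about z gives the same grasp; the last joint's range is limited). The gripper opens to 85 mm and grips with 20 to 120 N. Pads are 22 mm wide; open, the fingers measure 114 mm over their backs; the gripper's body (76 mm by 85 mm) begins 54 mm behind the grasp point. The pads swing forward as they close: fully open they stand 13 mm farther back than shut.
Start: joints at [-0.856, 0.385, 0.008, 0, -1.194, -0.259], TCP at [275.124, -561.165, 231.312] pointing down, gripper open.
Joint ranges: [-3.14, 3.14], [-1.21, 2.06], [-1.07, 1.41], [-3.16, 2.05], [-2.99, -0.16], [-3.1, 3.1]. Speed limits (rad/s): [2.79, 2.79, 3.14, 3.14, 3.14, 3.14].

INTERFACE

Orientations are given as a unit quaternion [x, y, z, w].
In Python, from bench import arm, vision gives the robot as it stands. The module is installed in compiled form; this text tells all that it offers.
- The arm moves only by the tool servo_tool, never from a script. Its argument "plan" is a list of rows, each a list of 7 numbers: the shift along the world's x, y, z each as a share of 300 mm, from -1 to 1, then the turn, a rotation vector about the world's x, y, z each as a share of 2 rad, from -1 to 1, then the opening, from 0 (shut) to 1 (fully open). A call has 1 to 20 rows; each row shifts and turns the commanded pose from where the row before left it; what a row does not reach is not made up. A row lasts 1/8 s, in which the tool goes at most 62.5 mm and 10.7 degrees, less where a joint would pass 70% of its speed; a pose out of reach is approached as far as the arm can. A call with a number of a shift or a turn outside -1 to 1 is refused whole. A call with a gripper value outside its range is refused whole. The fingers move at their own pace and stop on an object; the grip force is fixed at half the most. Time passes only in rows, so rows that do not move let the fingers close. It gives the time, the measured TCP pose, the force, the opening and the grip force at its end, in the units of the state.
- arm.read_state(): the state, without advancing time (a new reading comes with each control period).
- vision.get_image(name): name is "side" or "top" or "wrist"; returns a dict with "image" (400x640x3 uint8, red, green, blue), "z_map" (400x640 float32, mm along the optical axis (not along the pixel's ray), 0 where there is no reading), "K" (3x3 intrinsics, pixels), "world_to_cam" (4x4, takes a point from world to camera coordinates); the wrist camera has in their place "mount" (4x4, takes a point from camera to tool coordinates, whose origin is the TCP and whose axes are the flange's). Camera axes: x right, y down, z forward; pixel columns grow to the right and rows downward; lengths in mm; the calibration is good to about 2 mm. A picture is of the moment at which its call begins: read the wrist's pose just before it.
- arm.job_done(): hands the job in; it is judged then, once.
The state is a dict: "clock": time; "joints": joint angles; "joint_vel": joint speeds; "joint_efforts": joint torques, N m; "position": TCP position; "ee_rot": TCP orientation; "contact_force": force on the tool from outside, world axes, zero at the start; "wrist_torque": the same for the moment, N m; "gripper_width": finger opening in mm; "grasp_force": force on a finger pad.
Only numpy, scipy, OpenCV 4.12 (cv2) and the standard library are available. Lean on these libraries where they do the work, as an engineer would, in place of code of your own. Each camera call takes 0.05 s, during which the arm holds its last target. There are 200 camera calls.

TASK

Take the marking punch from its sloping rest, stand it upright on the round green-topped pad and let go, so that you can take it again squarely from above. With the punch upright, press its brass foot down inside the red ring on the seal of the clamped phone, firmly enough to squeeze its spring most of the way in, hold it still for a second, and lift it straight off without sliding or hammering the phone. Then stand the punch upright on the green pad again and let go, leaving everything else on the bench where it is.

Things in the scene. Friction and masses are not known exactly. Their poses are not given: they have to be found in the camera images.
- punch: Loose sprung punch, 95 mm long, 200 g. Origin: centre of the foot's underside (spring at rest); z along its axis to the head. Along z: brass foot 0-10 mm, diameter 28; gap of 10 mm with a thin rod; steel barrel 20-75 mm, diameter 22 (grip here); red head 75-95 mm, diameter 26. Round: turn about z is free. Starts on the rest, axis 30 degrees above level, foot low.
- punch_foot (a joint): How far the foot is pushed into the punch against its spring, in m: 0 at rest, 0.010 fully in. The spring needs 4 N to start moving and 14 N at full travel.
- die (a point): Centre of the flat underside of the brass foot (the marking face, diameter 28 mm); it moves with the foot; z points up along the punch.
- rest: Fixed sloping rest: dark base 145 x 70 x 6 mm, orange supports. Origin under the base; the punch lies over its x axis, foot at x = -45 mm, 30 mm above the bench, rising 30 degrees towards +x. Two cradles, 8 mm long, 14 mm to either side, hold the barrel from below, 28 and 69 mm from the foot's underside; between them its sides are free.
- pad_top (a point): Centre of the top of the round rubber pad (fixed, diameter 90 mm, green disc of diameter 72 mm on it), 6 mm above the bench.
- holder: Fixed holder 190 x 60 mm, 10 mm thick, gripping a black phone (148 x 72 x 9 mm, long side along x) that lies face down; the phone's back is 19 mm above the bench. Blue jaws at its short ends reach 24 mm above the bench. Origin under the centre.
- seal (a point): Centre of the round white paper seal on the phone's back, 22 mm along the holder's x from its centre and level with the phone's back, 19 mm above the bench. It carries a red ring of inner diameter 38 mm, outer 44 mm; the foot belongs inside it.
- cup: Bystander: white lidded cup, 86 mm wide, 101 mm high, loose. Origin under its centre.
- spray: Bystander: clear bottle, diameter 48 mm, 120 mm high, loose. Origin under its centre.
- spool: Bystander: solder spool, diameter 52 mm, 38 mm high, loose. Origin under its centre.
- old_phone: Bystander: grey keypad phone 115 x 48 x 14 mm, loose. Origin under its centre.
- driver: Bystander: orange screwdriver, 150 mm long, lying loose.
- flux: Bystander: small amber jar, diameter 36 mm, 45 mm high, loose. Origin under its centre.
- battery: Bystander: yellow phone battery 60 x 42 x 6 mm, loose. Origin under its centre.
Not all that is in view belongs to the job. What is shaped like the punch but purple is not meant.

How it is judged (in metres and radians):
On the way, in this order (a step that is already met when the one before it is completed fails the run):
1. the punch stands upright on the pad, let go (angle between punch's own z axis and vertical below 0.1 rad and horizontal distance between die and pad_top below 0.03 m and z of die in the frame of pad_top between -0.004 and 0.004 m and contact force between the fingers and punch below 0.1 N and linear speed of punch below 0.02 m/s), for 0.3 s.
2. the upright punch is pressed on the seal, foot wholly inside the red ring (centre within 5 mm), spring in by more than 5 mm (value of joint punch_foot above 0.005 m and horizontal distance between die and seal below 0.005 m and angle between punch's own z axis and vertical below 0.1 rad and contact force between punch and holder above 5 N), for 0.6 s.
3. the punch is lifted off the phone, at least 10 mm clear and still over the seal (z of die in the frame of seal above 0.01 m and horizontal distance between die and seal below 0.02 m and contact force between punch and holder below 0.1 N), for 0.02 s.
At the end, for the whole second after the job is handed in: the punch stands upright (within 0.1 rad) and released, at rest, on the pad, its foot's centre within 30 mm of the pad's centre; its spring is out (all of step 1 and value of joint punch_foot below 0.003 m); the robot touches nothing.
It fails at once if the punch touches the phone or its holder more than 7 mm off the seal's centre (misplaced or slid) (contact force between punch and holder above 0.5 N and horizontal distance between die and seal above 0.007 m).
It fails at once if the punch is pressed aslant (over 0.15 rad) (contact force between punch and holder above 3 N and angle between punch's own z axis and vertical above 0.15 rad).
It fails at once if the phone is hit or pressed with more than 25 N (contact force between any of punch, the arm, the fingers and holder above 25 N).
It fails at once if a bystander is moved by more than 30 mm (distance of any of cup, spray, spool, old_phone, driver, flux, battery from where it was at the start of the episode above 0.03 m).
It also fails if it takes over 69 s, if anything falls off the work surface, if the arm or the gripper's body presses on something with over 40 N, if the wrist force passes 120 N, or if a joint passes its speed limit or range.

## Working session

There is one attempt and no reset: what is moved stays moved. The work goes in short steps, Python scripts to look and compute and a tool call to move; the robot and the scene stay as the last step left them, time stands still between calls to the robot, and variables do not carry over. Pictures are saved under pics/ and viewed, at most 10 in all, crops included, and the job is handed in when it is done.

Besides the shell and the picture viewer there is one more tool, called as a command line: name --pt "numbers of a row" for each row, then --argument value for the rest. servo_tool: Moves the arm, as the interface text tells. Its arguments: {"type":"object","properties":{"plan":{"type":"array"}},"required":["plan"]}

```bash
mkdir -p pics
cat > h.py <<'E'
import numpy as np, cv2
from bench import arm, vision
def grab(n):
    d=vision.get_image(n); np.savez(f'pics/{n}.npz',**d); return d
def load(n): return dict(np.load(f'pics/{n}.npz'))
def ray(d,u,v):
    M=np.linalg.inv(d['world_to_cam']); r=M[:3,:3]@np.linalg.inv(d['K'])@np.array([u,v,1.]); return M[:3,3],r
def onplane(d,u,v,z):
    o,r=ray(d,u,v); return o+r*(z-o[2])/r[2]
def px(d,p):
    q=d['K']@(d['world_to_cam']@np.r_[p,1])[:3]; return q[:2]/q[2]
E
python3 - <<'E'
from h import *
for n in('top','side'):
    d=grab(n); cv2.imwrite(f'pics/{n}0.png',d['image'][:,:,::-1])
    print(n,np.linalg.inv(d['world_to_cam']).round(2).tolist(),d['K'].round(1).tolist())
print(arm.read_state())
E
```

```text
top [[-0.01, -1.0, 0.05, 483.35], [-1.0, 0.01, -0.01, 6.25], [0.01, -0.05, -1.0, 1182.49], [0.0, 0.0, 0.0, 1.0]] [[395.8, 0.0, 322.9], [0.0, 395.8, 197.7], [0.0, 0.0, 1.0]]
side [[1.0, -0.06, 0.06, 458.05], [-0.09, -0.74, 0.66, -778.94], [0.01, -0.67, -0.75, 955.02], [0.0, 0.0, 0.0, 1.0]] [[386.1, 0.0, 318.5], [0.0, 386.1, 204.2], [0.0, 0.0, 1.0]]
{'clock': 0.1, 'joints': array([-8.56431510e-01,  3.85489675e-01,  6.76474515e-03, -4.02102050e-04,
       -1.19400755e+00, -2.58608083e-01]), 'joint_vel': array([-0.00069409, -0.00060402,  0.00101645,  0.00057606, -0.00068138,
        0.0001983 ]), 'joint_efforts': array([-9.98587871e-05, -3.93320453e+01,  1.88930261e+01,  4.19802904e+00,
       -2.62585447e-03,  3.98465176e-06]), 'position': array([ 274.87304694, -560.733881  ,  230.33069375]), 'ee_rot': array([-2.25838901e-01,  9.74164164e-01,  9.43127715e-04, -2.87402100e-04]), 'contact_force': array([-1.01648018, -0.45437219, -0.6292167 ]), 'wrist_torque': array([0.00315407, 0.00086341, 0.01930338]), 'grasp_force': 0.0, 'gripper_width': 85.3248315514503}
```

View pics/top0.png

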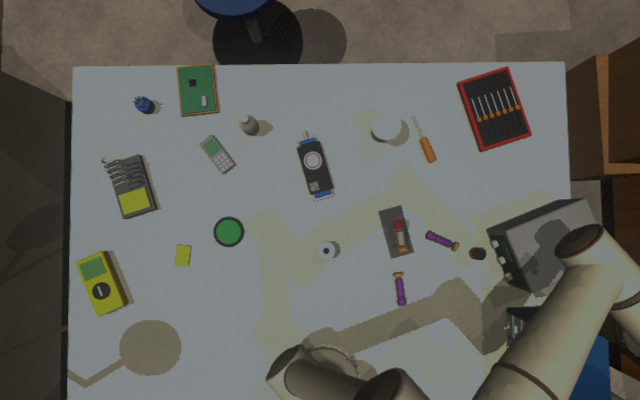

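View pics/side0.png

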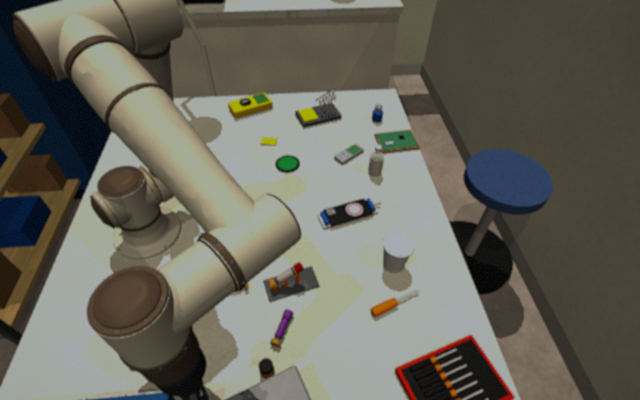

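The top view shows the pad at (229,232), the holder at (314,167) with the seal at (313,160), and the rest at (396,232). Three things could be the punch: the red and steel one on the rest at about (400,235), a purple one at (441,240) and a purple one at (400,289). Only the one on the sloping rest, with a red head, fits the description. I'll confirm that in a crop and take measurements.

Run:
```python
from h import *
d=load('top'); im=d['image']; hsv=cv2.cvtColor(im,cv2.COLOR_RGB2HSV)
s=load('side')
a=cv2.resize(im[195:275,350:450],None,fx=5,fy=5,interpolation=cv2.INTER_CUBIC)
b=cv2.resize(s['image'][245:325,240:340],None,fx=3,fy=5*1.0,interpolation=cv2.INTER_CUBIC)
cv2.imwrite('pics/crop1.png',np.hstack([a,b])[:,:,::-1])
def blob(d,lo,hi,box,lo2=None,hi2=None):
    h=cv2.cvtColor(d['image'],cv2.COLOR_RGB2HSV); m=cv2.inRange(h,lo,hi)
    if lo2: m|=cv2.inRange(h,lo2,hi2)
    k=np.zeros_like(m); x0,y0,x1,y1=box; k[y0:y1,x0:x1]=m[y0:y1,x0:x1]
    return k
def rep(n,d,m,z):
    pts=np.argwhere(m)[:,::-1].astype(np.float32)
    P=np.array([onplane(d,u,v,z)[:2] for u,v in pts],np.float32)
    r=cv2.minAreaRect(P); print(n,len(P),'mean',P.mean(0).round(1),'rect',np.round(r[0],1),np.round(r[1],1),round(r[2],1)); return P
G=((50,100,40),(75,255,255)); R=((0,110,60),(8,255,255)); R2=((172,110,60),(180,255,255)); B=((100,120,40),(125,255,255))
rep('green top',d,blob(d,*G,(205,205,255,260)),6)
rep('green side',s,blob(s,*G,(270,145,305,180)),6)
rep('ring top',d,blob(d,(0,60,60),(10,255,255),(295,140,330,180),(165,60,60),(180,255,255)),19)
rep('ring side',s,blob(s,(0,60,60),(10,255,255),(335,195,375,225),(165,60,60),(180,255,255)),19)
rep('jaws top',d,blob(d,*B,(290,130,340,210)),24)
rep('jaws side',s,blob(s,*B,(310,190,390,235)),24)
rep('base top',d,blob(d,(0,0,0),(180,90,110),(375,200,418,265)),6)
rep('head top',d,blob(d,*R,(375,200,418,265),*R2),90)
m=blob(d,*R,(375,200,418,265),*R2); print(np.argwhere(m)[:,::-1].mean(0))
```

```text
green top 469 mean [444.2 278.1] rect [443.8 278.3] [71.  67.8] 89.2
green side 244 mean [441.9 274.5] rect [441.3 276.5] [76.1 73. ] 87.1
ring top 47 mean [651.3  27.6] rect [651.5  27. ] [41.4 41.6] 89.3
ring side 17 mean [650.5  22.1] rect [649.6  26.5] [33.2 42.4] 50.2
jaws top 113 mean [627.4  19.1] rect [629.6  19.4] [171.2  46.3] 15.2
jaws side 108 mean [620.8  11.9] rect [627.6  15.2] [170.9  51.3] 15.5
base top 999 mean [ 440.5 -215.4] rect [ 438.5 -221.6] [146.4  80.6] 14.4
head top 81 mean [ 458.5 -208.2] rect [ 434.7 -207.2] [24.9 74.3] 88.7
[397.65432099 224.81481481]
```

View pics/crop1.png

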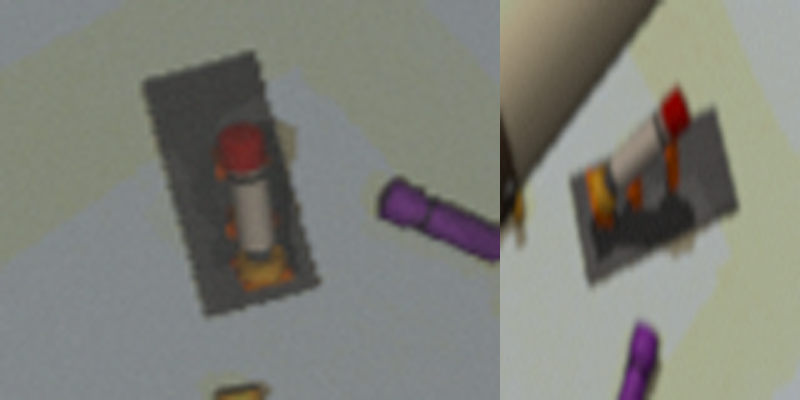

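The crop confirms it: the red-headed steel punch lies on the orange supports, head towards +x (crop 240,150) and foot low (crop 262,270). The purple ones lie flat on the bench. I'll move above the rest for a closer look with the wrist camera.

servo_tool --pt "0.087 0.19 0.033 0 0 -0.0175 1" --pt "0.087 0.19 0.033 0 0 -0.0175 1" --pt "0.087 0.19 0.033 0 0 -0.0175 1" --pt "0.087 0.19 0.033 0 0 -0.0175 1" --pt "0.087 0.19 0.033 0 0 -0.0175 1" --pt "0.087 0.19 0.033 0 0 -0.0175 1" --pt "0 0 0 0 0 0 1" --pt "0 0 0 0 0 0 1"

```text
clock: 1.1
position: [429.1, -224.1, 289.4]
ee_rot: [-0.123, 0.992, 0.0, -0.0]
contact_force: [-0.9, -1.8, 0.5]
gripper_width: 85.0
grasp_force: 0.0
```

```bash
cat >> h.py <<'E'
from scipy.spatial.transform import Rotation as Ro
def grabw(n='wrist'):
    s=arm.read_state(); d=vision.get_image('wrist')
    T=np.eye(4); T[:3,:3]=Ro.from_quat(s['ee_rot']).as_matrix(); T[:3,3]=s['position']
    d['world_to_cam']=np.linalg.inv(T@d['mount']); np.savez(f'pics/{n}.npz',**d); return d
def st():
    s=arm.read_state(); R=Ro.from_quat(s['ee_rot']).as_matrix()
    print('t',round(s['clock'],2),'p',s['position'].round(1),'y',R[:,1].round(3),'z',R[:,2].round(3),'J',s['joints'].round(2),'F',s['contact_force'].round(1),'w',round(s['gripper_width'],1),'g',round(s['grasp_force'],1)); return s,R
E
python3 - <<'E'
from h import *
st(); d=grabw('w1'); cv2.imwrite('pics/w1.png',d['image'][:,:,::-1]); print(np.linalg.inv(d['world_to_cam']).round(2).tolist(),d['K'].round(0).tolist())
E
```

```text
t 1.1 p [ 429.1 -224.1  289.4] y [-0.244  0.97   0.   ] z [-0.001  0.    -1.   ] J [-0.15  0.1  -0.22 -0.   -1.24 -1.18] F [-0.9 -1.8  0.5] w 85.0 g 0.0
[[-0.24, 0.94, 0.26, 364.29], [0.97, 0.23, 0.06, -240.37], [0.0, 0.26, -0.96, 432.6], [0.0, 0.0, 0.0, 1.0]] [[331.0, 0.0, 321.0], [0.0, 331.0, 201.0], [0.0, 0.0, 1.0]]
```

View pics/w1.png

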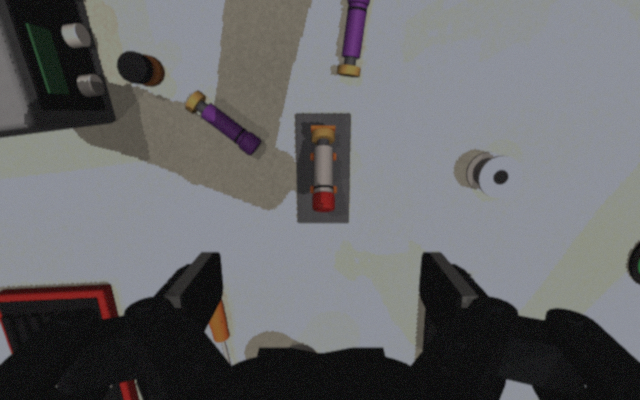

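The wrist view shows the rest's base at (296–350, 113–222), with the brass foot at (322,130) and the red head at (323,201). The purple ones lie outside it. Next I'll measure the rest and the punch axis.

Run:
```python
from h import *
d=dict(np.load('pics/w1.npz')); im=d['image']; h=cv2.cvtColor(im,cv2.COLOR_RGB2HSV)
# base: depth-based: height of each pixel
zm=d['z_map']; v,u=np.mgrid[100:235,285:362]
M=np.linalg.inv(d['world_to_cam']); Ki=np.linalg.inv(d['K'])
P=(Ki@np.stack([u.ravel(),v.ravel(),np.ones(u.size)]))*zm[100:235,285:362].ravel()
W=(M[:3,:3]@P).T+M[:3,3]
sub=h[100:235,285:362].reshape(-1,3)
print('bench z median',np.median(W[:,2][(u.ravel()<292)]).round(1))
dark=(sub[:,2]<95)&(sub[:,1]<100)
m=np.zeros(im.shape[:2],np.uint8); m[100:235,285:362]=(dark.reshape(u.shape)*255)
m=cv2.morphologyEx(m,cv2.MORPH_CLOSE,np.ones((15,15),np.uint8)); m=cv2.morphologyEx(m,cv2.MORPH_OPEN,np.ones((15,15),np.uint8))
c=max(cv2.findContours(m,0,cv2.CHAIN_APPROX_NONE)[0],key=cv2.contourArea)[:,0]
Q=np.array([onplane(d,a,b,6)[:2] for a,b in c],np.float32); r=cv2.minAreaRect(Q); print('base',r)
red=((sub[:,0]<8)|(sub[:,0]>170))&(sub[:,1]>120)&(sub[:,2]>50)
steel=(W[:,2]>35)&(sub[:,1]<60)&(sub[:,2]>120)
for n,k in(('red',red),('steel',steel)):
    uu,vv=u.ravel()[k],v.ravel()[k]; print(n,k.sum(),'px',uu.mean().round(1),vv.mean().round(1),uu.min(),uu.max(),vv.min(),vv.max(),'W med',np.median(W[k],0).round(1))
S=W[steel]; S=S[abs(S[:,2]-np.median(S[:,2]))<25]; c0=S.mean(0); vv=np.linalg.svd(S-c0)[2][0]; vv*=np.sign(vv[0]); print('axis',vv.round(3),np.degrees([np.arctan2(vv[1],vv[0]),np.arcsin(vv[2])]).round(1),'c',c0.round(1),'N',len(S))
# predicted from base
for ang in [14.3]:
  e=np.array([np.cos(np.radians(ang)),np.sin(np.radians(ang))]); o=np.array(r[0])
  for s in (0,48,85):
    p=np.r_[o+e*(-45+s*.866),30+s*.5]; print(s,p.round(1),px(d,p).round(1), px(load('top'),p).round(1))
```

```text
bench z median 0.7
base ((435.36407470703125, -220.03036499023438), (141.9970703125, 70.24693298339844), 14.09532356262207)
red 417 px 323.4 201.0 310 334 154 211 W med [ 456.5 -214.1   82.3]
steel 379 px 324.4 165.3 286 360 103 234 W med [ 420.4 -222.2   62.6]
axis [0.841 0.199 0.503] [13.3 30.2] c [ 421.6 -221.9   62.2] N 363
0 [ 391.8 -231.1   30. ] [322.5 135.6] [402.  247.3]
48 [ 432.  -220.9   54. ] [322.7 173.5] [399.8 233.8]
85 [ 463.1 -213.    72.5] [322.9 204.4] [398.1 223. ]
```

Run:
```python
from h import *
d=dict(np.load('pics/w1.npz')); h=cv2.cvtColor(d['image'],cv2.COLOR_RGB2HSV)
for v in range(118,218,2): print(v,h[v,323].tolist(),end=' ; ')
print()
e=np.r_[np.cos(np.radians(14)),np.sin(np.radians(14)),0]; o=np.r_[435.4,-220,0]; up=np.r_[0,0,1]
n=-e*.5+up*.866
for s,r in((10,14),(20,11),(75,11),(75,13),(95,13),(95,0),(95,-13)):
    p=o+e*(-45+s*.866)+up*(30+s*.5)+n*r; print(s,r,px(d,p).round(1))
for v in (158,164,170,176):
    row=h[v,300:348]; print(v,[int(x) for x in row[:,2]])
```

```text
118 [0, 0, 65] ; 120 [170, 11, 69] ; 122 [120, 4, 64] ; 124 [9, 57, 63] ; 126 [14, 177, 124] ; 128 [16, 154, 129] ; 130 [18, 141, 139] ; 132 [19, 143, 139] ; 134 [19, 133, 136] ; 136 [18, 136, 103] ; 138 [13, 72, 74] ; 140 [165, 8, 61] ; 142 [150, 5, 56] ; 144 [10, 19, 81] ; 146 [10, 23, 133] ; 148 [18, 23, 133] ; 150 [11, 27, 132] ; 152 [11, 26, 138] ; 154 [9, 25, 135] ; 156 [9, 26, 135] ; 158 [12, 28, 135] ; 160 [9, 26, 136] ; 162 [14, 25, 135] ; 164 [14, 25, 135] ; 166 [10, 23, 135] ; 168 [5, 23, 136] ; 170 [11, 26, 137] ; 172 [10, 22, 137] ; 174 [12, 24, 137] ; 176 [8, 21, 135] ; 178 [8, 23, 135] ; 180 [12, 29, 134] ; 182 [10, 28, 135] ; 184 [18, 24, 106] ; 186 [30, 13, 58] ; 188 [14, 26, 127] ; 190 [7, 38, 122] ; 192 [0, 172, 114] ; 194 [1, 195, 124] ; 196 [0, 191, 127] ; 198 [0, 191, 131] ; 200 [178, 191, 132] ; 202 [1, 195, 127] ; 204 [1, 186, 114] ; 206 [0, 185, 121] ; 208 [2, 196, 100] ; 210 [1, 203, 83] ; 212 [178, 83, 74] ; 214 [150, 4, 68] ; 216 [0, 4, 70] ; 
10 14 [322.8 138.2]
20 11 [322.8 147.3]
75 11 [322.8 193.3]
75 13 [322.8 192.8]
95 13 [322.8 210.5]
95 0 [322.8 21
[... 172 characters left out ...]
 92, 107, 123, 120, 91, 67, 61, 66, 66, 68, 68, 68, 69, 66, 69, 70]
164 [46, 43, 47, 41, 41, 44, 42, 48, 43, 47, 43, 48, 45, 45, 58, 76, 90, 100, 111, 116, 122, 128, 134, 135, 135, 135, 131, 131, 125, 120, 111, 98, 79, 64, 59, 56, 58, 57, 59, 61, 59, 63, 67, 68, 67, 67, 68, 68]
170 [48, 47, 47, 42, 46, 44, 46, 46, 40, 45, 44, 45, 44, 45, 59, 73, 88, 102, 112, 116, 122, 130, 134, 137, 134, 133, 130, 130, 126, 120, 111, 95, 77, 65, 62, 57, 58, 58, 58, 58, 63, 65, 67, 66, 67, 67, 68, 67]
176 [46, 43, 36, 47, 42, 48, 45, 46, 45, 43, 45, 42, 43, 43, 61, 72, 82, 100, 113, 120, 121, 129, 134, 135, 136, 135, 130, 127, 123, 115, 106, 98, 82, 61, 56, 59, 59, 56, 58, 60, 63, 67, 65, 68, 67, 68, 67, 66]
```

servo_tool --pt "-0.0068 0.0023 -0.2 0.007 -0.0282 0 1" --pt "-0.0068 0.0023 -0.2 0.007 -0.0282 0 1" --pt "-0.0068 0.0023 -0.2 0.007 -0.0282 0 1" --pt "0 0 0 0 0 0 1" --pt "0 0 0 0 0 0 1"

```text
clock: 1.78
position: [424.9, -223.9, 111.8]
ee_rot: [-0.122, 0.989, 0.009, 0.087]
contact_force: [0.3, 0.3, 0.1]
gripper_width: 85.2
grasp_force: 0.0
```

Run:
```python
from h import *
st()
```

```text
t 1.77 p [ 424.9 -223.9  111.8] y [-0.243  0.97  -0.003] z [ 0.171  0.04  -0.985] J [-0.2   0.22 -0.55 -0.12 -0.64 -1.04] F [0.3 0.3 0.1] w 85.2 g 0.0
```

servo_tool --pt "0.0095 0.005 -0.08 0 0 0 1" --pt "0.0095 0.005 -0.08 0 0 0 1" --pt "0.0085 0.0047 -0.067 0 0 0 1" --pt "0 0 0 0 0 0 1" --pt "0 0 0 0 0 0 1"

```text
clock: 2.4
position: [433.4, -218.4, 43.8]
ee_rot: [-0.123, 0.988, 0.01, 0.088]
contact_force: [0.4, -0.3, -0.3]
gripper_width: 85.6
grasp_force: 0.0
```

Run:
```python
from h import *
st(); d=grabw('w2'); im=d['image'][:,:,::-1]; s=load('side'); g=grab('side'); c=cv2.resize(g['image'][230:330,220:340],(480,400),interpolation=cv2.INTER_CUBIC)[:,:,::-1]
cv2.imwrite('pics/w2.png',np.hstack([cv2.resize(im[80:400,192:448],(320,400)),c]))
```

```text
t 2.4 p [ 433.4 -218.4   43.8] y [-0.244  0.97  -0.003] z [ 0.172  0.041 -0.984] J [-0.18  0.34 -0.6  -0.16 -0.47 -1.01] F [ 0.4 -0.3 -0.3] w 85.6 g 0.0
```

View pics/w2.png

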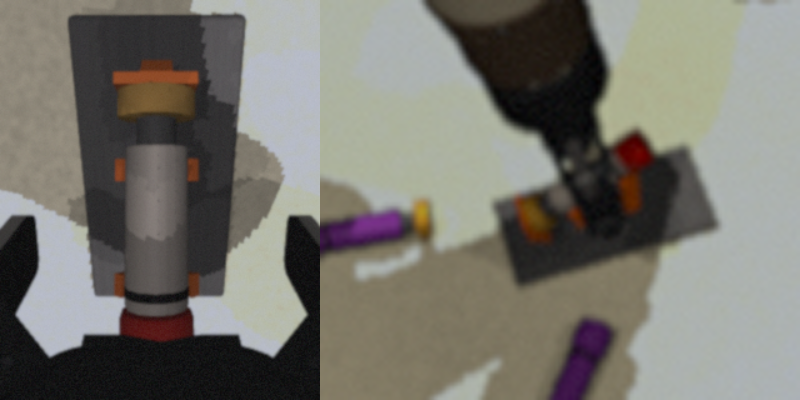

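The left panel shows the barrel centred between the open fingers, with cradles at (157,170) and (157,283). The side panel shows the fingers between the two supports, so I'll close.

servo_tool --pt "0 0 0 0 0 0 0" --pt "0 0 0 0 0 0 0" --pt "0 0 0 0 0 0 0" --pt "0 0 0 0 0 0 0" --pt "0 0 0 0 0 0 0" --pt "0 0 0 0 0 0 0" --pt "0 0 0 0 0 0 0" --pt "0 0 0 0 0 0 0"

```text
clock: 3.5
position: [432.5, -220.0, 42.8]
ee_rot: [-0.123, 0.989, 0.009, 0.088]
contact_force: [-2.4, -10.8, 3.6]
gripper_width: 19.9
grasp_force: 58.4
```

servo_tool --pt "-0.012 -0.003 0.03 0 0 0 0" --pt "-0.012 -0.003 0.03 0 0 0 0" --pt "0 0 0.06 0 0 0 0" --pt "0 0 0.1 0 0 0 0" --pt "0 0 0.15 0 0 0 0" --pt "0 0 0.15 0 0 0 0" --pt "0 0 0.1 0 0 0 0" --pt "0 0 0 0 0 0 0"

```text
clock: 4.5
position: [425.1, -219.7, 230.3]
ee_rot: [-0.122, 0.988, 0.01, 0.089]
contact_force: [0.2, 0.1, -2.6]
gripper_width: 19.7
grasp_force: 58.8
```

Run:
```python
from h import *
st(); d=grabw('w3'); g=grab('side'); c=cv2.resize(g['image'][190:330,220:388],(480,400),interpolation=cv2.INTER_CUBIC)[:,:,::-1]
cv2.imwrite('pics/w3.png',np.hstack([cv2.resize(d['image'][80:400,192:448,::-1],(320,400)),c]))
```

```text
t 4.5 p [ 425.1 -219.7  230.3] y [-0.244  0.97  -0.003] z [ 0.174  0.041 -0.984] J [-0.19  0.07 -0.39 -0.09 -0.95 -1.09] F [ 0.2  0.1 -2.6] w 19.7 g 58.8
```

View pics/w3.png

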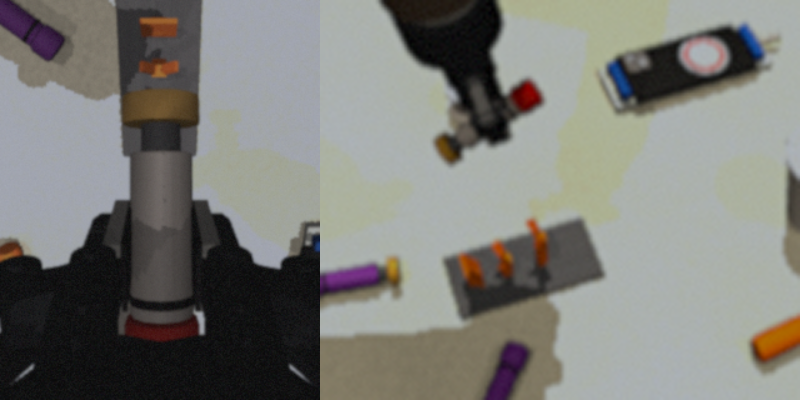

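The punch is held, with its red head and brass foot clear of the rest, and the rest is empty. I'll carry it towards the pad while yawing +90°.

servo_tool --pt "0.007 0.185 0.0 0 0 0.0873 0" --pt "0.007 0.185 0 0 0 0.0873 0" --pt "0.007 0.185 0 0 0 0.0873 0" --pt "0.007 0.185 0 0 0 0.0873 0" --pt "0.007 0.185 0 0 0 0.0873 0" --pt "0.007 0.185 0 0 0 0.0873 0" --pt "0.007 0.185 0 0 0 0.0873 0" --pt "0.007 0.185 0 0 0 0.0873 0" --pt "0.007 0.185 0 0 0 0.0873 0" --pt "0 0 0 0 0 0 0"

```text
clock: 5.85
position: [442.5, 282.5, 224.6]
ee_rot: [0.787, -0.611, -0.069, -0.051]
contact_force: [0.5, 0.0, -2.2]
gripper_width: 20.2
grasp_force: 59.1
```

Run:
```python
from h import *
st()
```

```text
t 5.85 p [442.5 282.5 224.6] y [-0.969 -0.248  0.004] z [-0.046  0.165 -0.985] J [ 0.79  0.2  -0.22 -0.17 -1.07 -0.46] F [ 0.5  0.  -2.2] w 20.2 g 59.1
```

Orientation is as planned and J4 and J6 are comfortable. Now I'll pitch 60° about the closing axis, in two halves.

servo_tool --pt "0 0 0 0.0846 0.0217 0 0" --pt "0 0 0 0.0846 0.0217 0 0" --pt "0 0 0 0.0846 0.0217 0 0" --pt "0 0 0 0 0 0 0"

```text
clock: 6.35
position: [443.6, 276.4, 224.7]
ee_rot: [0.738, -0.582, -0.271, -0.208]
contact_force: [0.8, 0.0, -1.1]
gripper_width: 20.2
grasp_force: 59.1
```

Run:
```python
from h import *
st()
```

```text
t 6.35 p [443.6 276.4 224.7] y [-0.971 -0.237  0.009] z [-0.159  0.622 -0.767] J [ 0.42  0.24 -0.14 -0.75 -1.18  0.11] F [ 0.8  0.  -1.1] w 20.2 g 59.1
```

servo_tool --pt "0 0 0 0.0846 0.0217 0 0" --pt "0 0 0 0.0846 0.0217 0 0" --pt "0 0 0 0.0846 0.0217 0 0" --pt "0 0 0 0 0 0 0" --pt "0 0 0 0 0 0 0"

```text
clock: 6.98
position: [442.8, 280.2, 227.7]
ee_rot: [0.647, -0.504, -0.453, -0.35]
contact_force: [0.0, 0.5, -1.8]
gripper_width: 19.8
grasp_force: 59.2
```

Run:
```python
from h import *
st(); d=grabw('w4'); t=grab('top'); g=grab('side')
cv2.imwrite('pics/w4.png',np.hstack([cv2.resize(d['image'][80:400,192:448,::-1],(320,400)),cv2.resize(g['image'][80:200,230:374],(480,400),interpolation=cv2.INTER_CUBIC)[:,:,::-1]]))
```

```text
t 6.97 p [442.8 280.2 227.7] y [-0.969 -0.248  0.004] z [-0.234  0.909 -0.345] J [ 0.13  0.41 -0.13 -1.21 -1.49  0.55] F [ 0.   0.5 -1.8] w 19.8 g 59.2
```

View pics/w4.png

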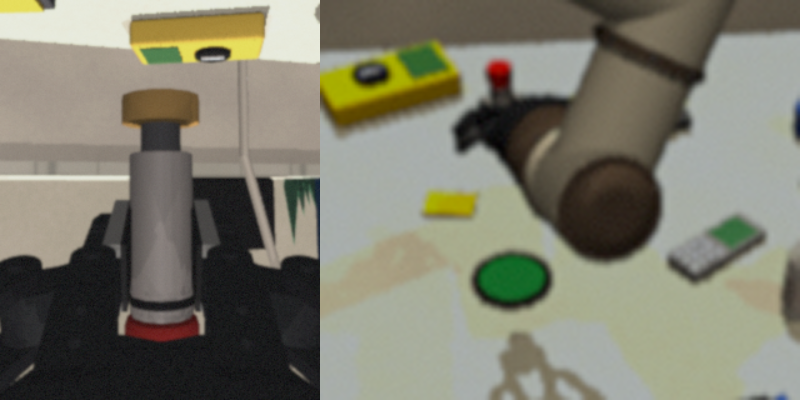

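The punch is near upright in the grip: foot at (160,105) in the wrist panel (image inverted), red head at (498,72) in the side panel. I'll measure its tilt, its foot position and the arm's clearance when lowered.

```bash
cat >> h.py <<'E'
def cloud(d):
    v,u=np.mgrid[0:400,0:640]; z=d['z_map'].ravel(); M=np.linalg.inv(d['world_to_cam'])
    P=np.linalg.inv(d['K'])@np.stack([u.ravel(),v.ravel(),np.ones(u.size)])*z
    return ((M[:3,:3]@P).T+M[:3,3]).reshape(400,640,3)
def punch_axis(d,box,zr=None):
    """barrel by wrist image: edges per row in box -> midline, tilt via two edge planes' intersection"""
    W=cloud(d); x0,y0,x1,y1=box; S=W[y0:y1,x0:x1].reshape(-1,3); k=d['z_map'][y0:y1,x0:x1].ravel()>0; S=S[k]
    c=np.median(S,0); S=S[np.linalg.norm(S-c,axis=1)<40]; c=S.mean(0); v=np.linalg.svd(S-c)[2][0]; return c,v*np.sign(v[2]),len(S)
E
python3 - <<'E'
from h import *
d=dict(np.load('pics/w4.npz')); 
# barrel: in crop cols 145-180, rows 160-290 -> full image
f=.8; box=(int(192+148*f),int(80+160*f),int(192+176*f),int(80+285*f)); print(box)
c,v,n=punch_axis(d,box); print('axis',c.round(1),v.round(3),n)
W=cloud(d)
h=cv2.cvtColor(d['image'],cv2.COLOR_RGB2HSV)
# foot rows
for r in range(150,206,3): print(r,h[r,320].tolist(),W[r,320].round(0).tolist())
s=load('side'); A=cloud(s)[80:200,300:480]; z=A[...,2]; k=(z>60)&(A[...,0]<700)&(A[...,1]<400)
for lo in range(60,260,20):
    q=A[k&(z>=lo)&(z<lo+20)]; print(lo,len(q),q.min(0).round() if len(q) else '',q.max(0).round() if len(q) else '')
E
```

```text
(310, 208, 332, 308)
axis [448.5 258.7 225.8] [0.003 0.005 1.   ] 2191
150 [16, 55, 149] [210.0, 1200.0, -54.0]
153 [18, 137, 117] [450.0, 255.0, 184.0]
156 [18, 136, 118] [449.0, 255.0, 185.0]
159 [18, 134, 118] [449.0, 256.0, 186.0]
162 [17, 139, 117] [449.0, 256.0, 187.0]
165 [18, 140, 118] [450.0, 255.0, 189.0]
168 [17, 136, 120] [449.0, 256.0, 190.0]
171 [17, 146, 117] [450.0, 254.0, 191.0]
174 [18, 137, 97] [449.0, 255.0, 192.0]
177 [16, 76, 64] [448.0, 261.0, 193.0]
180 [0, 5, 54] [448.0, 262.0, 194.0]
183 [160, 15, 52] [448.0, 261.0, 195.0]
186 [150, 4, 57] [448.0, 262.0, 196.0]
189 [120, 4, 59] [448.0, 261.0, 198.0]
192 [120, 9, 56] [448.0, 262.0, 199.0]
195 [135, 8, 61] [448.0, 261.0, 200.0]
198 [126, 22, 57] [448.0, 262.0, 202.0]
201 [4, 17, 105] [449.0, 259.0, 203.0]
204 [7, 19, 122] [449.0, 258.0, 204.0]
60 0  
80 0  
100 0  
120 0  
140 0  
160 0  
180 0  
200 0  
220 0  
240 1 [500. 239. 260.] [500. 239. 260.]
```

Run:
```python
from h import *
s=load('side'); C=cloud(s)
for u,v in((314,140),(300,130),(322,110),(330,125),(305,150),(283,125),(284,102),(290,150)): print((u,v),s['z_map'][v,u].round(),C[v,u].round(),s['image'][v,u])
t=load('top'); T=cloud(t)
A=T[180:300,220:360]; k=(A[...,2]>60)&(t['z_map'][180:300,220:360]>0)
print(k.sum()); 
for lo in range(60,460,40):
    q=A[k&(A[...,2]>=lo)&(A[...,2]<lo+40)]; print(lo,len(q),q.min(0).round() if len(q) else '',q.max(0).round() if len(q) else '')
```

```text
(314, 140) 932.0 [515. -44. 363.] [43 33 26]
(300, 130) 954.0 [484.  -5. 366.] [92 84 69]
(322, 110) 930.0 [539.   6. 413.] [122 113  93]
(330, 125) 957.0 [559.  -0. 372.] [76 70 58]
(305, 150) 946.0 [493. -49. 338.] [40 31 23]
(283, 125) 1108.0 [440. 134. 280.] [39 39 39]
(284, 102) 1194.0 [446. 258. 275.] [113   6   1]
(290, 150) 1467.0 [455. 357.  -2.] [167 172 142]
9555
60 0  
100 0  
140 0  
180 2 [447. 255. 185.] [449. 257. 192.]
220 174 [404. 175. 234.] [528. 245. 260.]
260 943 [403. 140. 260.] [528. 238. 300.]
300 526 [447. -53. 300.] [562. 179. 340.]
340 746 [471. -52. 341.] [561.  30. 380.]
380 633 [495. -31. 380.] [558.  33. 420.]
420 165 [520.  13. 420.] [554.  35. 459.]
```

Tilt is under 0.4° and the wrist stays about 110 mm above the bench when lowered. I'll lower over the pad.

servo_tool --pt "-0.003 0.01 -0.15 0 0 0 0" --pt "-0.003 0.01 -0.15 0 0 0 0" --pt "-0.002 0.008 -0.15 0 0 0 0" --pt "0 0 -0.1 0 0 0 0" --pt "0 0 0 0 0 0 0" --pt "0 0 0 0 0 0 0"

```text
clock: 7.88
position: [441.4, 288.7, 64.3]
ee_rot: [0.647, -0.503, -0.453, -0.352]
contact_force: [1.1, -0.2, -1.0]
gripper_width: 20.0
grasp_force: 59.2
```

Run:
```python
from h import *
st(); d=grabw('w5'); W=cloud(d); h=cv2.cvtColor(d['image'],cv2.COLOR_RGB2HSV)
c,v,n=punch_axis(d,(310,208,332,308)); print('axis',c.round(1),v.round(3))
foot=[W[r,320] for r in range(156,172,2)]; f=np.median(foot,0); print('foot front',f.round(1),'low edge',W[154,320].round(1))
m=cv2.inRange(h,(50,80,30),(80,255,255)); print('green px',(m>0).sum())
q=W[(m>0)&(d['z_map']>0)]; q=q[(abs(q[:,2]-6)<15)]; print(len(q), q.min(0) if len(q) else '',q.max(0) if len(q) else '')
cv2.imwrite('pics/w5.png',d['image'][:,:,::-1])
```

```text
t 7.88 p [441.4 288.7  64.3] y [-0.969 -0.247  0.001] z [-0.232  0.911 -0.342] J [ 0.13  0.7  -0.2  -1.26 -1.37  0.89] F [ 1.1 -0.2 -1. ] w 20.0 g 59.2
axis [447.1 267.3  62.4] [ 0.001 -0.     1.   ]
foot front [448.  264.4  24.6] low edge [448.1 264.1  20.9]
green px 6987
6909 [406.20193277 239.75995297   6.03070911] [479.57569099 316.14448277   7.75520487]
```

servo_tool --pt "0 0 -0.02 0 0 0 0" --pt "0 0 -0.015 0 0 0 0" --pt "0 0 -0.003 0 0 0 0" --pt "0 0 0 0 0 0 0" --pt "0 0 0 0 0 0 0"

```text
clock: 8.55
position: [440.8, 288.2, 51.6]
ee_rot: [0.646, -0.504, -0.454, -0.351]
contact_force: [0.4, -1.5, 0.2]
gripper_width: 20.2
grasp_force: 59.2
```

```bash
cat >> h.py <<'E'
def foot():
    s,R=st(); d=grabw('wf'); W=cloud(d); h=cv2.cvtColor(d['image'],cv2.COLOR_RGB2HSV)
    col=[r for r in range(120,230) if 10<h[r,320,0]<25 and h[r,320,1]>110]; print('foot rows',min(col),max(col),'low z',W[min(col),320].round(1),'green z just before',W[min(col)-4,320].round(1))
E
python3 -c "
from h import *
foot()"
```

```text
t 8.55 p [440.8 288.2  51.6] y [-0.969 -0.246  0.004] z [-0.232  0.911 -0.341] J [ 0.13  0.73 -0.2  -1.26 -1.37  0.91] F [ 0.4 -1.5  0.2] w 20.2 g 59.2
foot rows 151 176 low z [447.4 263.    7.1] green z just before [449.3 255.6   7.3]
```

servo_tool --pt "0 0 -0.004 0 0 0 0" --pt "0 0 0 0 0 0 0" --pt "0 0 0 0 0 0 0"

```text
clock: 8.98
position: [440.8, 288.3, 50.5]
ee_rot: [0.646, -0.503, -0.454, -0.351]
contact_force: [0.7, -1.3, 3.9]
gripper_width: 20.4
grasp_force: 59.3
```

```bash
python3 -c "
from h import *
foot()"
```

```text
t 8.97 p [440.8 288.3  50.5] y [-0.969 -0.246  0.003] z [-0.232  0.911 -0.341] J [ 0.13  0.73 -0.2  -1.26 -1.36  0.91] F [ 0.7 -1.3  3.9] w 20.4 g 59.3
foot rows 154 178 low z [447.1 264.5   6.9] green z just before [448.9 257.2   7. ]
```

Firm contact on the pad. I'll release, check, then retreat along the tool axis.

servo_tool --pt "0 0 0.002 0 0 0 1" --pt "0 0 0 0 0 0 1" --pt "0 0 0 0 0 0 1" --pt "0 0 0 0 0 0 1" --pt "0 0 0 0 0 0 1" --pt "0.016 -0.061 0.023 0 0 0 1" --pt "0.039 -0.152 0.057 0 0 0 1" --pt "0.039 -0.152 0.057 0 0 0 1" --pt "0 0 0 0 0 0 1"

```text
clock: 10.15
position: [471.2, 175.2, 93.0]
ee_rot: [0.646, -0.505, -0.451, -0.353]
contact_force: [0.4, 0.8, 0.5]
gripper_width: 85.7
grasp_force: 0.0
```

Run:
```python
from h import *
st(); d=grabw('w6'); g=grab('side')
cv2.imwrite('pics/w6.png',np.hstack([cv2.resize(d['image'][:,:,::-1],(480,300)),cv2.resize(g['image'][90:190,230:320],(270,300),interpolation=cv2.INTER_CUBIC)[:,:,::-1]]))
```

```text
t 10.15 p [471.2 175.2  93. ] y [-0.97  -0.242 -0.   ] z [-0.227  0.911 -0.344] J [-0.05  0.68 -0.13 -1.12 -1.51  0.85] F [0.4 0.8 0.5] w 85.7 g 0.0
```

View pics/w6.png

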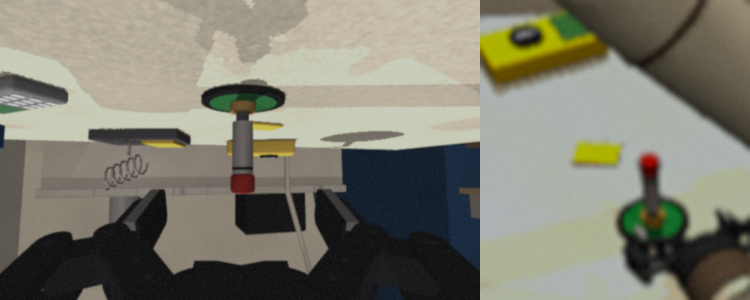

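The wrist panel shows the punch standing upright on the green pad at (243,140), image inverted. The side panel agrees, with the head at (648,162). Next I'll rise and turn the tool straight down.

servo_tool --pt "0 0 0.2 0 0 0 1" --pt "0 0 0.15 -0.0846 -0.0211 0 1" --pt "0 0 0.1 -0.0846 -0.0211 0 1" --pt "0 0 0 -0.0846 -0.0211 0 1" --pt "0 0 0 -0.0846 -0.0211 0 1" --pt "0 0 0 -0.0846 -0.0211 0 1" --pt "-0.03 0.11 0 -0.0846 -0.0211 0 1" --pt "-0.03 0.11 0 -0.0846 -0.0211 0 1" --pt "-0.03 0.11 0 0 0 0 1" --pt "0 0 0 0 0 0 1" --pt "0 0 0 0 0 0 1"

```text
clock: 11.62
position: [441.3, 277.5, 226.2]
ee_rot: [0.788, -0.616, -0.002, 0.002]
contact_force: [0.4, -0.2, -0.5]
gripper_width: 85.3
grasp_force: 0.0
```

```bash
cat >> h.py <<'E'
def headpos(d,z):
    h=cv2.cvtColor(d['image'],cv2.COLOR_RGB2HSV); m=cv2.inRange(h,(0,130,50),(9,255,255))|cv2.inRange(h,(171,130,50),(180,255,255))
    cs=[c for c in cv2.findContours(m,0,cv2.CHAIN_APPROX_NONE)[0] if cv2.contourArea(c)>60]; W=cloud(d)
    for c in cs:
        k=np.zeros_like(m); cv2.drawContours(k,[c],-1,255,-1); q=W[(k>0)&(d['z_map']>0)]; top=q[q[:,2]>np.percentile(q[:,2],90)-3]
        print('red blob',cv2.boundingRect(c),'top z',np.percentile(q[:,2],95).round(1),'mid top',((top.min(0)+top.max(0))/2).round(1),'ext',np.ptp(top,0).round(1))
E
python3 - <<'E'
from h import *
s,R=st(); d=grabw('w7'); print(R.round(3).tolist()); headpos(d,101)
t=grab('top'); headpos(t,101)
E
```

```text
t 11.62 p [441.3 277.5 226.2] y [-0.971 -0.24   0.007] z [-0.007 -0.    -1.   ] J [ 0.87  0.22 -0.25 -0.01 -1.11 -0.62] F [ 0.4 -0.2 -0.5] w 85.3 g 0.0
[[0.24, -0.971, -0.007], [-0.971, -0.24, -0.0], [-0.001, 0.007, -1.0]]
red blob (303, 175, 29, 32) top z 102.6 mid top [444.  276.5 101.7] ext [24.2 24.1  4.6]
red blob (458, 67, 73, 84) top z 33.6 mid top [ 809.  -514.7   34.5] ext [206.3 188.   11.4]
```

servo_tool --pt "0.01 -0.0015 -0.15 0 -0.0035 0 1" --pt "0 0 -0.15 0 0 0 1" --pt "0 0 -0.15 0 0 0 1" --pt "0 0 -0.11 0 0 0 1" --pt "0 0 -0.05 0 0 0 1" --pt "0 0 0 0 0 0 1" --pt "0 0 0 0 0 0 1"

```text
clock: 12.6
position: [446.0, 277.8, 45.2]
ee_rot: [0.787, -0.617, 0.001, -0.002]
contact_force: [0.1, -0.1, 0.3]
gripper_width: 85.7
grasp_force: 0.0
```

```bash
python3 -c "
from h import *
st()"
```

```text
t 12.6 p [446.  277.8  45.2] y [-0.971 -0.24  -0.004] z [ 0.004  0.002 -1.   ] J [ 0.87  0.43 -0.47  0.   -0.67 -0.63] F [ 0.1 -0.1  0.3] w 85.7 g 0.0
```

servo_tool --pt "-0.006 -0.002 -0.016 0 0 0 1" --pt "0 0 0 0 0 0 0.6" --pt "0 0 0 0 0 0 0.4" --pt "0 0 0 0 0 0 0.3" --pt "0 0 0 0 0 0 0" --pt "0 0 0 0 0 0 0" --pt "0 0 0 0 0 0 0" --pt "0 0 0 0 0 0 0" --pt "0 0 0 0 0 0 0" --pt "0 0 0 0 0 0 0"

```text
clock: 13.85
position: [443.5, 276.9, 39.2]
ee_rot: [0.787, -0.616, 0.001, -0.001]
contact_force: [1.3, -0.4, 4.5]
gripper_width: 21.3
grasp_force: 57.6
```

servo_tool --pt "0 0 0.03 0 0 0 0" --pt "0 0 0.1 0 0 0 0" --pt "0 0 0.15 0 0 0 0" --pt "0 0 0.15 0 0 0 0" --pt "0 0 0.08 0 0 0 0" --pt "0 0 0 0 0 0 0" --pt "0 0 0 0 0 0 0"

```text
clock: 14.72
position: [441.9, 275.7, 190.2]
ee_rot: [0.787, -0.617, -0.0, 0.001]
contact_force: [-0.4, 0.1, -3.1]
gripper_width: 21.5
grasp_force: 57.9
```

Run:
```python
from h import *
st(); d=grabw('w8'); cv2.imwrite('pics/w8.png',d['image'][:,:,::-1])
t=grab('top'); h=cv2.cvtColor(t['image'],cv2.COLOR_RGB2HSV)
# seal ring: ellipse fit in top view (unobstructed)
def ring(d,box,z=19):
    x0,y0,x1,y1=box; hh=cv2.cvtColor(d['image'],cv2.COLOR_RGB2HSV)[y0:y1,x0:x1]
    m=cv2.inRange(hh,(0,60,60),(10,255,255))|cv2.inRange(hh,(165,60,60),(180,255,255))
    p=np.argwhere(m)[:,::-1]+[x0,y0]; P=np.array([onplane(d,a,b,z)[:2] for a,b in p]); A=np.c_[2*P,np.ones(len(P))]
    s=np.linalg.lstsq(A,(P**2).sum(1),rcond=None)[0]; print('ring',s[:2].round(1),'r',np.sqrt(s[2]+s[:2]@s[:2]).round(1),len(P))
ring(t,(295,140,330,180)); s=grab('side'); ring(s,(335,195,375,225))
```

```text
t 14.72 p [441.9 275.7 190.2] y [-0.971 -0.239  0.002] z [-0.002 -0.002 -1.   ] J [ 0.87  0.25 -0.31 -0.   -1.02 -0.63] F [-0.4  0.1 -3.1] w 21.5 g 57.9
ring [651.4  26. ] r 20.5 46
ring [648.8  24.6] r 20.8 17
```

View pics/w8.png

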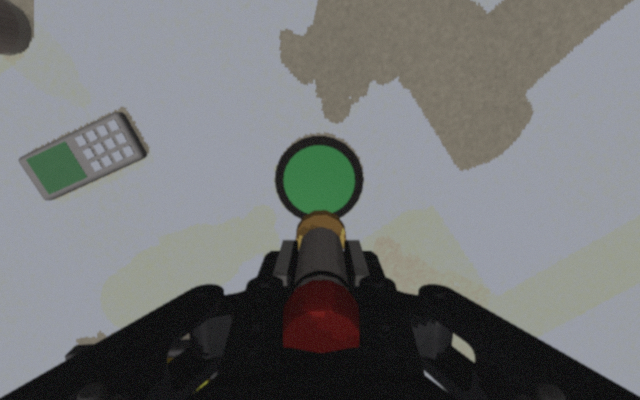

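The punch is held squarely from above, with its foot at (321,225) and head at (321,315), clear of the pad. I'll go over to the seal.

servo_tool --pt "0.1156 -0.139 0 0 0 0 0" --pt "0.1156 -0.139 0 0 0 0 0" --pt "0.1156 -0.139 0 0 0 0 0" --pt "0.1156 -0.139 0 0 0 0 0" --pt "0.1156 -0.139 0 0 0 0 0" --pt "0.1156 -0.139 0 0 0 0 0" --pt "0 0 -0.15 0 0 0 0" --pt "0 0 -0.1 0 0 0 0" --pt "0 0 0 0 0 0 0" --pt "0 0 0 0 0 0 0"

```text
clock: 16.12
position: [652.1, 26.6, 117.8]
ee_rot: [0.788, -0.616, 0.001, -0.001]
contact_force: [-1.1, -0.6, -1.7]
gripper_width: 21.3
grasp_force: 58.2
```

```bash
cat >> h.py <<'E'
def circ(P):
    A=np.c_[2*P,np.ones(len(P))]; s=np.linalg.lstsq(A,(P**2).sum(1),rcond=None)[0]; return s[:2],np.sqrt(s[2]+s[:2]@s[:2])
def sealcheck(n,dz=33.2):
    s,R=st(); d=grabw(n); h=cv2.cvtColor(d['image'],cv2.COLOR_RGB2HSV); W=cloud(d)
    red=cv2.inRange(h,(0,70,50),(9,255,255))|cv2.inRange(h,(168,70,50),(180,255,255)); zz=W[...,2]
    m=(red>0)&(abs(zz-19)<6)&(d['z_map']>0); p=np.argwhere(m)[:,::-1]; P=np.array([onplane(d,a,b,19)[:2] for a,b in p])
    P=P[np.linalg.norm(P-np.median(P,0),axis=1)<45]; c,r=circ(P); k=abs(np.linalg.norm(P-c,axis=1)-r)<3; c,r=circ(P[k])
    print('ring',c.round(1),'r',r.round(2),len(P),k.sum(),'z',np.median(zz[m]).round(1))
    zf=s['position'][2]-dz
    br=cv2.inRange(h,(10,100,40),(28,255,255)); k=np.zeros_like(br); cs=[q for q in cv2.findContours(br,0,cv2.CHAIN_APPROX_NONE)[0] if cv2.contourArea(q)>150]
    for q in cs:
        x,y,w,hh=cv2.boundingRect(q)
        if 270<x+w/2<370: 
            # lower (underside) silhouette = smallest row per column
            e=[(u,q[q[:,0,0]==u,0,1].min()) for u in range(x+2,x+w-2)]
            E=np.array([onplane(d,u,v,zf)[:2] for u,v in e]); cc,rr=circ(E); print('foot',(x,y,w,hh),'c',cc.round(1),'r',rr.round(1),'-> with r=14 lateral')
            f=d['world_to_cam']; cam=np.linalg.inv(f)[:3,3]; far=E[len(E)//2]; dirn=far-s['position'][:2]; dirn/=np.linalg.norm(dirn); print('far edge',far.round(1),'die~',(far-14*dirn).round(1))
    cv2.imwrite(f'pics/{n}.png',d['image'][:,:,::-1]); return d
E
python3 -c "
from h import *
sealcheck('w9')"
```

```text
t 16.12 p [652.1  26.6 117.8] y [-0.971 -0.241 -0.003] z [ 0.003  0.    -1.   ] J [ 0.29  0.52 -0.07  0.   -0.98 -0.05] F [-1.1 -0.6 -1.7] w 21.3 g 58.2
ring [650.3  25.5] r 20.57 496 496 z 20.0
foot (295, 212, 52, 37) c [652.  28.] r 13.7 -> with r=14 lateral
far edge [655.1  14.8] die~ [651.7  28.4]
```

View pics/w9.png

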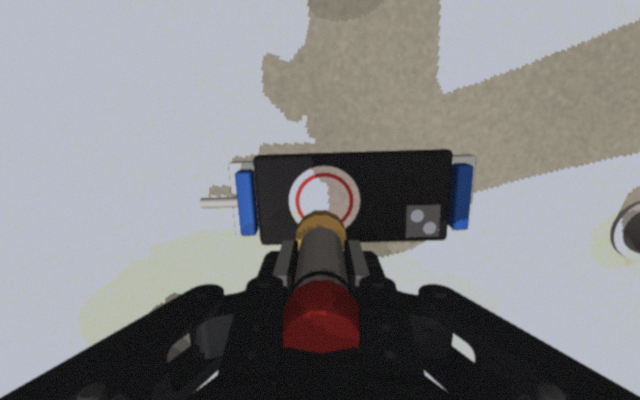

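The wrist view shows the red ring at about (325,201), partly behind the brass foot at (321,228), on the phone between the blue jaws. The ring fits with r = 20.6 and the foot with r = 13.7, so both agree with the given sizes. I'll correct by (−1.7, −2.5) mm and go lower.

servo_tool --pt "-0.0057 -0.0083 -0.08 0 0 0 0" --pt "0 0 -0.07 0 0 0 0" --pt "0 0 0 0 0 0 0" --pt "0 0 0 0 0 0 0"

```text
clock: 16.68
position: [650.8, 24.3, 74.0]
ee_rot: [0.788, -0.616, 0.002, -0.002]
contact_force: [-0.0, 1.1, -1.9]
gripper_width: 21.2
grasp_force: 58.2
```

```bash
python3 -c "
from h import *
sealcheck('w10')"
```

```text
t 16.68 p [650.8  24.3  74. ] y [-0.971 -0.24  -0.005] z [ 0.005  0.001 -1.   ] J [ 0.29  0.56 -0.12  0.   -0.88 -0.04] F [-0.   1.1 -1.9] w 21.2 g 58.2
ring [650.3  25.5] r 20.57 669 669 z 20.1
foot (296, 211, 51, 38) c [650.9  25.1] r 13.3 -> with r=14 lateral
far edge [653.9  12.5] die~ [650.4  26. ]
```

servo_tool --pt "-0.001 0.001 -0.03 0 0 0 0" --pt "0 0 -0.02 0 0 0 0" --pt "0 0 -0.01 0 0 0 0" --pt "0 0 0 0 0 0 0" --pt "0 0 0 0 0 0 0"

```text
clock: 17.35
position: [649.4, 24.3, 54.1]
ee_rot: [0.787, -0.616, 0.001, -0.001]
contact_force: [-0.3, -0.1, -1.5]
gripper_width: 21.1
grasp_force: 58.2
```

```bash
python3 -c "
from h import *
sealcheck('w11')"
```

```text
t 17.35 p [649.4  24.3  54.1] y [-0.971 -0.24  -0.002] z [ 0.002  0.    -1.   ] J [ 0.29  0.59 -0.14  0.   -0.85 -0.04] F [-0.3 -0.1 -1.5] w 21.1 g 58.2
ring [650.3  25.4] r 20.47 673 673 z 20.0
foot (297, 211, 49, 38) c [649.4  25.2] r 13.4 -> with r=14 lateral
far edge [652.4  12.4] die~ [649.  26.]
```

servo_tool --pt "0.003 0.001 0 0 0 0 0" --pt "0 0 -0.0025 0 0 0 0" --pt "0 0 -0.0025 0 0 0 0" --pt "0 0 -0.0025 0 0 0 0" --pt "0 0 -0.0025 0 0 0 0" --pt "0 0 0 0 0 0 0" --pt "0 0 0 0 0 0 0"

```text
clock: 18.27
position: [650.3, 24.6, 51.4]
ee_rot: [0.787, -0.616, 0.001, -0.001]
contact_force: [-1.2, 0.5, 4.2]
gripper_width: 21.2
grasp_force: 58.5
```

servo_tool --pt "0 0 -0.0033 0 0 0 0" --pt "0 0 -0.0033 0 0 0 0" --pt "0 0 -0.0033 0 0 0 0" --pt "0 0 -0.0033 0 0 0 0" --pt "0 0 0 0 0 0 0"

```text
clock: 18.9
position: [650.3, 24.6, 47.8]
ee_rot: [0.787, -0.616, 0.001, -0.001]
contact_force: [-3.0, 0.9, 7.4]
gripper_width: 20.9
grasp_force: 58.8
```

```bash
python3 -c "
from h import *
sealcheck('w12',29)"
```

```text
t 18.9 p [650.3  24.6  47.8] y [-0.971 -0.24  -0.002] z [ 0.002  0.    -1.   ] J [ 0.29  0.6  -0.14  0.   -0.83 -0.04] F [-3.   0.9  7.4] w 20.9 g 58.8
ring [650.3  25.4] r 20.5 692 692 z 20.0
foot (297, 214, 49, 37) c [650.4  25.4] r 13.1 -> with r=14 lateral
far edge [653.3  12.6] die~ [649.9  26.1]
```

servo_tool --pt "0 0 -0.0033 0 0 0 0" --pt "0 0 -0.0033 0 0 0 0" --pt "0 0 -0.0033 0 0 0 0" --pt "0 0 0 0 0 0 0" --pt "0 0 0 0 0 0 0" --pt "0 0 0 0 0 0 0" --pt "0 0 0 0 0 0 0" --pt "0 0 0 0 0 0 0" --pt "0 0 0 0 0 0 0" --pt "0 0 0 0 0 0 0" --pt "0 0 0 0 0 0 0" --pt "0 0 0 0 0 0 0"

```text
clock: 20.45
position: [650.3, 24.6, 45.5]
ee_rot: [0.787, -0.616, 0.001, -0.001]
contact_force: [-3.5, 0.2, 9.8]
gripper_width: 21.2
grasp_force: 59.0
```

Run:
```python
from h import *
st(); d=grabw('w13'); h=cv2.cvtColor(d['image'],cv2.COLOR_RGB2HSV); W=cloud(d)
print([(r,h[r,321].tolist(),W[r,321,2].round(0)) for r in range(208,268,3)])
```

```text
t 20.45 p [650.3  24.6  45.5] y [-0.971 -0.24  -0.002] z [ 0.002  0.    -1.   ] J [ 0.29  0.6  -0.14  0.   -0.83 -0.04] F [-3.5  0.2  9.8] w 21.2 g 59.0
[(208, [10, 36, 186], np.float64(20.0)), (211, [10, 32, 182], np.float64(19.0)), (214, [13, 54, 137], np.float64(20.0)), (217, [18, 130, 90], np.float64(25.0)), (220, [19, 142, 145], np.float64(29.0)), (223, [18, 142, 153], np.float64(29.0)), (226, [17, 129, 136], np.float64(30.0)), (229, [4, 22, 83], np.float64(36.0)), (232, [9, 22, 83], np.float64(40.0)), (235, [5, 19, 82], np.float64(45.0)), (238, [11, 24, 84], np.float64(48.0)), (241, [10, 18, 85], np.float64(52.0)), (244, [11, 24, 86], np.float64(56.0)), (247, [9, 21, 84], np.float64(58.0)), (250, [6, 15, 85], np.float64(60.0)), (253, [6, 15, 84], np.float64(64.0)), (256, [13, 21, 84], np.float64(67.0)), (259, [4, 24, 85], np.float64(70.0)), (262, [9, 22, 83], np.float64(73.0)), (265, [10, 18, 86], np.float64(75.0))]
```

The reading is about 11.8 N net, so the spring is about 7 mm in, and it was held over 1 s. Lifting straight off.

servo_tool --pt "0 0 0 0 0 0 0" --pt "0 0 0.006 0 0 0 0" --pt "0 0 0.007 0 0 0 0" --pt "0 0 0.007 0 0 0 0" --pt "0 0 0.007 0 0 0 0" --pt "0 0 0.01 0 0 0 0" --pt "0 0 0.02 0 0 0 0" --pt "0 0 0.04 0 0 0 0" --pt "0 0 0.04 0 0 0 0" --pt "0 0 0 0 0 0 0"

```text
clock: 21.75
position: [651.2, 24.8, 87.0]
ee_rot: [0.787, -0.616, 0.002, -0.002]
contact_force: [0.1, -0.3, -1.6]
gripper_width: 20.8
grasp_force: 58.1
```

```bash
python3 -c "
from h import *
sealcheck('w14')"
```

```text
t 21.75 p [651.2  24.8  87. ] y [-0.971 -0.24  -0.005] z [ 0.005  0.001 -1.   ] J [ 0.29  0.55 -0.1   0.   -0.91 -0.04] F [ 0.1 -0.3 -1.6] w 20.8 g 58.1
ring [650.3  25.6] r 20.59 610 610 z 20.1
foot (296, 211, 50, 39) c [651.2  25.7] r 13.2 -> with r=14 lateral
far edge [654.3  13. ] die~ [650.8  26.6]
```

servo_tool --pt "0 0 0.2 0 0 0 0" --pt "0 0 0.15 0 0 0 0" --pt "-0.1155 0.1397 0 0 0 0 0" --pt "-0.1155 0.1397 0 0 0 0 0" --pt "-0.1155 0.1397 0 0 0 0 0" --pt "-0.1155 0.1397 0 0 0 0 0" --pt "-0.1155 0.1397 0 0 0 0 0" --pt "-0.1155 0.1397 0 0 0 0 0" --pt "0 0 -0.15 0 0 0 0" --pt "0 0 -0.15 0 0 0 0" --pt "0 0 -0.08 0 0 0 0" --pt "0 0 0 0 0 0 0" --pt "0 0 0 0 0 0 0"

```text
clock: 23.42
position: [442.9, 276.6, 77.2]
ee_rot: [0.787, -0.616, 0.001, -0.002]
contact_force: [0.7, -0.1, -2.2]
gripper_width: 21.4
grasp_force: 58.5
```

```bash
python3 -c "
from h import *
st()"
```

```text
t 23.43 p [442.9 276.6  77.2] y [-0.971 -0.24  -0.004] z [ 0.003  0.002 -1.   ] J [ 0.87  0.38 -0.45  0.   -0.74 -0.63] F [ 0.7 -0.1 -2.2] w 21.4 g 58.5
```

servo_tool --pt "0.003 0.001 -0.06 0 0 0 0" --pt "0 0 -0.035 0 0 0 0" --pt "0 0 -0.015 0 0 0 0" --pt "0 0 -0.008 0 0 0 0" --pt "0 0 -0.004 0 0 0 0" --pt "0 0 0 0 0 0 0" --pt "0 0 0 0 0 0 0"

```text
clock: 24.3
position: [443.2, 276.4, 39.8]
ee_rot: [0.787, -0.617, 0.001, -0.001]
contact_force: [-0.7, -0.2, -1.0]
gripper_width: 21.1
grasp_force: 58.5
```

servo_tool --pt "0 0 -0.003 0 0 0 0" --pt "0 0 0 0 0 0 0" --pt "0 0 0 0 0 0 0"

```text
clock: 24.68
position: [443.3, 276.5, 39.1]
ee_rot: [0.787, -0.616, 0.001, -0.001]
contact_force: [-1.0, 0.6, 3.1]
gripper_width: 21.2
grasp_force: 58.8
```

Seated on the pad, about 5 N. I'll open and rise straight up.

servo_tool --pt "0 0 0.001 0 0 0 1" --pt "0 0 0 0 0 0 1" --pt "0 0 0 0 0 0 1" --pt "0 0 0 0 0 0 1" --pt "0 0 0 0 0 0 1" --pt "0 0 0.06 0 0 0 1" --pt "0 0 0.15 0 0 0 1" --pt "0 0 0.15 0 0 0 1" --pt "0 0 0.15 0 0 0 1" --pt "0 0 0 0 0 0 1" --pt "0 0 0 0 0 0 1"

```text
clock: 26.05
position: [442.6, 276.0, 191.5]
ee_rot: [0.787, -0.617, 0.0, -0.0]
contact_force: [-0.4, 0.2, -1.1]
gripper_width: 85.5
grasp_force: 0.0
```

Run:
```python
from h import *
st(); d=grabw('w15'); headpos(d,101)
h=cv2.cvtColor(d['image'],cv2.COLOR_RGB2HSV); W=cloud(d); m=cv2.inRange(h,(50,80,30),(80,255,255)); q=W[(m>0)&(abs(W[...,2]-6)<6)]; q=q[np.linalg.norm(q[:,:2]-[443,277],axis=1)<60]; print('green',q.min(0).round(1),q.max(0).round(1))
b=cv2.inRange(h,(10,100,40),(28,255,255)); q=W[(b>0)&(W[...,2]>3)&(W[...,2]<22)]; q=q[np.linalg.norm(q[:,:2]-[443,277],axis=1)<40]; print('brass',len(q),q.min(0).round(1) if len(q) else '',q.max(0).round(1) if len(q) else '')
```

```text
t 26.05 p [442.6 276.  191.5] y [-0.971 -0.239 -0.001] z [ 0.001  0.    -1.   ] J [ 0.87  0.24 -0.3   0.   -1.02 -0.63] F [-0.4  0.2 -1.1] w 85.5 g 0.0
red blob (304, 186, 33, 35) top z 102.5 mid top [443.7 276.1 101.3] ext [24.1 24.2  4.1]
green [406.6 240.6   4.2] [480.4 312.2  10. ]
brass 205 [430.4 262.9   6.4] [457.1 282.6  18.3]
```

The punch stands upright: its head is at (443.7, 276.1), height about 101–102, above the brass foot and within 2 mm of the pad's centre. The gripper is clear, so I'm handing in.

```bash
python3 -c "
from bench import arm
print(arm.job_done())"
```

```text
the job is handed in; nothing more can be done
None
```

The job is handed in, with no verdict shown: I stood the punch on the pad, took it again from above, pressed it on the seal about 7 mm in at about 12 N for over 1 s, lifted it straight off, and left it upright and released within 2 mm of the pad's centre.

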